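# Switch a vacuum chamber from vent to pump with two valve levers

### The arm

A 7-joint arm with a two-finger parallel gripper is mounted at the origin on the work surface. World frame = base frame: x ahead of the robot, y to its left, z up, the work surface at z = 0. Lengths are in mm, angles in rad, forces in N, time in s.
With the tool pointing down it reaches from about 425 to 1025 mm from the base axis. Payload 9.4 kg.
Tool frame: the origin (TCP) lies on the centre line of the jaws, within the pads' length; the fingertips stand bot.tip_reach ahead of it and the grasp point (between the pads) lies 2 mm behind it (bot.tip_reach is the distance from the TCP to the fingertips, in mm); y points along the fingers, z is the direction in which the jaws open and shut, and the axes are right-handed (so a half turn about y gives the same grasp; the last joint's range is limited). The gripper opens to 85 mm and grips with 20 to 120 N. Pads are 22 mm wide; open, the fingers measure 114 mm over their backs; the gripper's body (76 mm by 85 mm) begins 54 mm behind the grasp point. The pads swing forward as they close: fully open they stand 13 mm farther back than shut.
Start: joints at [-0.077, 0.599, -0.003, 1.599, 0.002, 0.943, -0.08], TCP at [724.999, -0.006, 248.275] pointing down, gripper open.
Joint ranges: [-2.57, 2.57], [-0.35, 1.97], [-1.29, 1.29], [0.11, 2.56], [-1.05, 4.19], [0.11, 1.86], [-2.63, 2.63]. Speed limits (rad/s): [2.22, 2.22, 3.01, 3.01, 3.14, 3.14, 3.14].

### API

Orientations are given as a unit quaternion [x, y, z, w].
In Python, from rig import readout, get_image, calibration, ticket, bot gives the robot as it stands. The module is installed in compiled form; this text tells all that it offers.
- The arm moves only by the tool jog_arm, never from a script. Its argument "series" is a list of rows, each a list of 3 entries, a list of its own where there are three numbers: the turn, a rotation vector about the tool's x, y, z in rad, then the shift along the tool's x, y, z in units of 40 mm (1.0 is 40 mm), then the gripper's target within -1 to 1 (fully open at 1, half-way at 0, shut at -1). A call has 1 to 8 rows; each row is the pose to reach, as a shift and turn from the pose commanded when the call began, along the tool's axes at that moment; what a row does not reach only later rows make up. A row lasts 1/12 s, in which the tool goes at most 41.7 mm and 7.16 degrees, less where a joint would pass 70% of its speed; a pose out of reach is approached as far as the arm can. A call with a gripper value outside its range is refused whole. The fingers move at their own pace and stop on an object; "grip_force" is the grip in N (left out, the last holds). Time passes only in rows, so rows that repeat a pose let the fingers close. It gives the time, the measured TCP pose, the force and the opening at its end, in the units of the state.
- readout.state(): the state, without advancing time (a new reading comes with each control period).
- get_image(name): name is "scene" or "side" or "wrist"; returns the picture (400x640x3 uint8, red, green, blue); there is no depth.
- calibration(name): a dict with "mtx" (3x3 intrinsics, pixels), "origin" and "orientation" of the camera in the world. Camera axes: x right, y down, z forward; pixel columns grow to the right and rows downward; lengths in mm; the calibration is good to about 2 mm. A picture is of the moment at which its call begins: read the wrist's pose just before it. calibration takes no time and is no camera call; for the wrist camera it gives the pose at the moment of the call.
- ticket.job_done(): hands the job in, once; it reports no verdict.
The state is a dict: "time_s": time; "joint_pos": joint angles; "qvel": joint speeds; "effort": joint torques, N m; "ee_pos": TCP position; "tool_rot": TCP orientation; "wrist_force": force on the tool from outside, world axes, zero at the start; "ft_torque": the same for the moment, N m; "finger_gap": finger opening in mm.
Only numpy, scipy, OpenCV 4.12 (cv2) and the standard library are available. Lean on these libraries where they do the work, as an engineer would, in place of code of your own. Each camera call takes 0.05 s, during which the arm holds its last target.

### The job

Get the chamber ready for pumping down: with a shut fingertip, push the lever of the vent valve (the branch ending in the brass silencer) round until it stands squarely across its pipe, and only after that push the lever of the pump valve (the branch with the ribbed metal hose) round until it lies fully in line with its pipe. Push the levers gently from the side, without gripping or forcing them, leave both valves set like that, and leave the jar, the blank flange, the screwdriver and the mouse alone.

Things in the scene. Friction and masses are not known exactly. Their poses are not given: they have to be found in the camera images.
- chamber: Fixed aluminium vacuum chamber on a black board. Origin: underside of the board (on the bench) below the chamber's centre. Chamber 176 (x) x 286 (y) mm, top 99 mm above the bench. Board 12 mm thick, x -130 to +310, y -220 to +220 mm. Two parallel pipe branches, 160 to 200 mm apart, leave its +x face, away from the robot; which is vent and which is pump varies.
- vent_valve: Fixed quarter-turn ball valve of the branch that ends in a brass silencer. Origin: on the board's top (12 mm above the bench), straight below the lever's pivot; x along the pipe away from the chamber, z up = the lever's axis. Pipe axis at z 45 mm; clamp, block and silencer reach up to 65 mm (wing nut 41 mm to the -y side, to 57 mm), the stem within 10 mm of the axis 85 mm.
- pump_valve: The other ball valve, with the same lever, frame and heights as the vent valve, but its branch goes on as a ribbed metal hose (31 mm thick, top at z 61 mm, 55 to 170 mm beyond the pivot) to an elbow 190 mm beyond the pivot that goes down through the bench.
- vent_lever (a joint): Angle of the vent lever (rad), counter-clockwise from above: 0 = in line with the pipe, pointing along the valve's +x, away from the chamber (open); 1.571 = across the pipe, pointing along the valve's +y (closed). Hard stops a little past both, at -0.1 and 1.671. Friction: it stays where it is left and takes about 3 N at 75 mm from the pivot. Starts at 0 to 0.5.
- pump_lever (a joint): Angle of the pump lever (rad), same meaning, stops and friction as the vent lever. Starts closed or almost closed, at 1.3 to 1.571.
- vent_tip (a point): Middle of the end face of the vent lever's free end. The lever is a straight white bar 18 mm wide and 14 mm thick, underside 85 mm and top 99 mm above the valve's origin (this point 92 mm), its end 100 mm from the pivot, with a round hub 28 mm across and a steel nut to 104 mm over the pivot.
- pump_tip (a point): The same point on the pump lever, which is shaped like the vent lever.
- silencer (a point): Free end of the vent branch's brass silencer (32 mm thick plug on the pipe's axis), 113 mm beyond the vent lever's pivot, 45 mm above the board.
- jar: Small loose amber jar with white cap, 36 mm across, 55 mm high, standing on the breadboard between the two branches. Origin: centre of its underside. Leave alone.
- flange: Loose steel blank flange, 40 mm across, 22 mm high, on the breadboard between the branches. Origin: centre of its underside. Leave alone.
- driver: Loose screwdriver 170 mm long lying on the bench left (+y) of the breadboard. Leave alone.
- mouse: Loose black computer mouse, 100 x 56 x 34 mm, on the bench right (-y) of the breadboard. Origin: centre of its underside. Leave alone.

How it is judged (in metres and radians):
On the way, in this order (a step that is already met when the one before it is completed fails the run):
1. the vent valve is closed: its lever stands across its pipe (value of joint vent_lever above 1.43 rad), for 0.2 s.
2. then the pump valve is open: its lever lies in line with its pipe (value of joint pump_lever below 0.14 rad), for 0.2 s.
At the end, for the whole second after the job is handed in: The vent lever is within 8 degrees of fully across its pipe and the pump lever within 8 degrees of in line with its pipe, both at rest (value of joint vent_lever above 1.43 rad and value of joint pump_lever below 0.14 rad and velocity of joint vent_lever between -0.05 and 0.05 rad/s and velocity of joint pump_lever between -0.05 and 0.05 rad/s); the robot touches nothing.
It fails at once if the pump valve is opened (lever below 1.1 rad) while the vent valve is not closed (value of joint pump_lever below 1.1 rad and value of joint vent_lever below 1.4 rad).
It fails at once if a lever is gripped or forced (more than 35 N) (contact force between the fingers and vent_lever above 35 N or contact force between the fingers and pump_lever above 35 N).
It fails at once if the jar, blank flange, screwdriver or mouse is shifted by more than 20 mm or lifted (distance of any of jar, flange, driver, mouse from where it was at the start of the episode above 0.02 m).
It also fails if it takes over 48 s, if anything falls off the work surface, if the arm or the gripper's body presses on something with over 40 N, if the wrist force passes 120 N, or if a joint passes its speed limit or range.

## Working session

There is one attempt and no reset: what is moved stays moved. The work goes in short steps, Python scripts to look and compute and a tool call to move; the robot and the scene stay as the last step left them, time stands still between calls to the robot, and variables do not carry over. Pictures are saved under pics/ and viewed, and the job is handed in when it is done.

Besides the shell and the picture viewer there is one more tool, called after "Call:" by a JSON object that holds its "method" and its "body". jog_arm: Moves the arm, as the interface text tells. Its arguments: {"type":"object","properties":{"series":{"type":"array"},"grip_force":{"type":"number"}},"required":["series"]}

```bash
mkdir -p pics
python3 - <<'E'
from rig import readout,get_image,calibration,ticket,bot
import cv2
print(readout.state(), bot.tip_reach)
for n in ("scene","side","wrist"):
    c=calibration(n); print(n,c)
    cv2.imwrite(f"pics/{n}0.png",get_image(n)[:,:,::-1])
E
```

```text
{'time_s': 0.0, 'joint_pos': array([-0.07669322,  0.60014496, -0.00256645,  1.60014059,  0.00181477,
        0.94289975, -0.07978909]), 'qvel': array([ 0.00062564,  0.00139539, -0.00047485,  0.00029908,  0.00020368,
       -0.00117779, -0.00061282]), 'effort': array([-9.47821900e-04, -7.76440001e+01,  1.56451017e+00, -2.58004493e+01,
        1.21808253e-02,  8.94789293e-03,  3.55701900e-05]), 'ee_pos': array([ 7.24547256e+02, -9.09291106e-03,  2.47398447e+02]), 'tool_rot': array([ 0.50045451, -0.50033712,  0.49961731, -0.49959043]), 'wrist_force': array([ 0.41363352, -0.63709684,  0.00303813]), 'ft_torque': array([-0.04734942,  0.00217059,  0.03339571]), 'finger_gap': 85.18661167235575} 17.0
scene {'mtx': array([[436.96988057,   0.        , 323.58328729],
       [  0.        , 436.96988057, 200.13495329],
       [  0.        ,   0.        ,   1.        ]]), 'origin': array([1147.63326884,   94.73339261,  957.51223674]), 'orientation': array([ 0.62819959,  0.7144239 , -0.22767827, -0.20766887])}
side {'mtx': array([[400.84843671,   0.        , 317.07743556],
       [  0.        , 400.84843671, 197.13631645],
       [  0.        ,   0.        ,   1.        ]]), 'origin': array([ 392.40161053, -685.423655  ,  746.33028249]), 'orientation': array([ 0.91194191, -0.08851302,  0.03588492, -0.39904845])}
wrist {'mtx': array([[278.61804665,   0.        , 318.46175775],
       [  0.        , 278.61804665, 199.51694756],
       [  0.        ,   0.        ,   1.        ]]), 'origin': array([723.86739688,  75.54997399, 371.6015526 ]), 'orientation': array([ 9.88556489e-01, -3.52705376e-04, -4.05425138e-04,  1.50850186e-01])}
```

View pics/scene0.png

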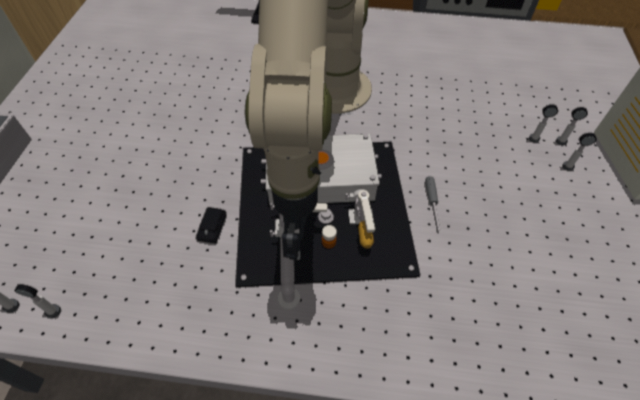

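View pics/side0.png

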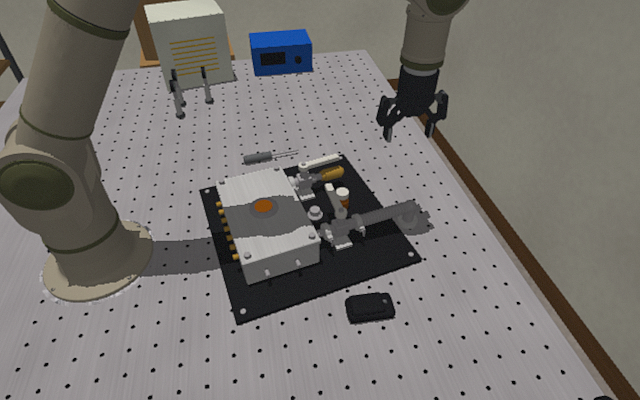

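View pics/wrist0.png

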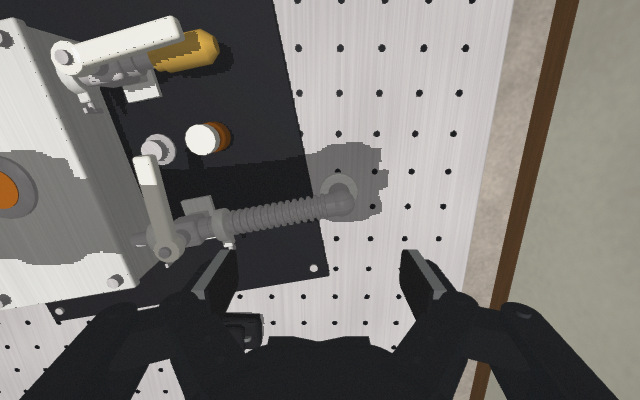

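The wrist view shows the vent branch (brass silencer) at the top, with its lever from hub (67,57) to tip (~182,28). The pump branch (ribbed hose) is below it, with its lever from hub (165,254) to tip (~145,158). The jar is at (200,138) and the flange at (158,150). I'll zoom in for exact pixels.

Run:
```python
import cv2
w=cv2.imread("pics/wrist0.png"); s=cv2.imread("pics/side0.png")
cv2.imwrite("pics/wz.png",cv2.resize(w[0:280,30:380],(0,0),fx=2,fy=2,interpolation=cv2.INTER_CUBIC))
cv2.imwrite("pics/sz.png",cv2.resize(s[140:265,270:430],(0,0),fx=4,fy=4,interpolation=cv2.INTER_CUBIC))
```

```text
(no output)
```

View pics/wz.png

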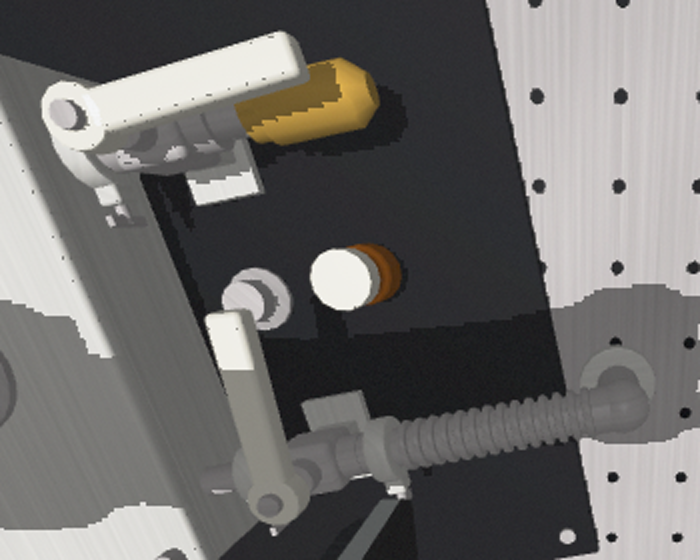

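View pics/sz.png

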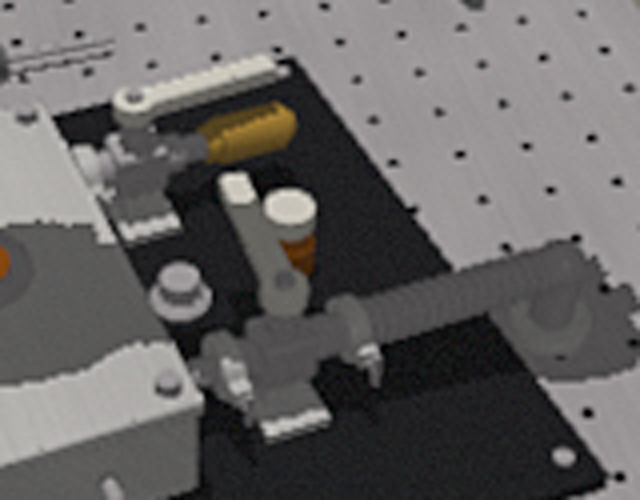

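```bash
cat > h.py <<'E'
import numpy as np
from scipy.spatial.transform import Rotation as R
# wrist cal at start
def ray(c,p):
    d=R.from_quat(c["orientation"]).as_matrix()@np.linalg.solve(c["mtx"],[p[0],p[1],1]); return np.array(c["origin"]),d
def plane(c,p,z):
    o,d=ray(c,p); return o+d*(z-o[2])/d[2]
def tri(rs):
    A=[];b=[]
    for o,d in rs:
        d=d/np.linalg.norm(d);P=np.eye(3)-np.outer(d,d);A.append(P);b.append(P@o)
    A=np.array(A);b=np.array(b);x=np.linalg.solve(A.sum(0),b.sum(0))
    return x,[round(float(np.linalg.norm(P@x-q)),1) for P,q in zip(A,b)]
E
python3 - <<'E'
from h import *
from rig import calibration,readout
np.set_printoptions(precision=1,suppress=True)
w,s=calibration("wrist"),calibration("side")
pts=dict(ventnut=((64,57),(303.7,164.2),116),ventend=((175,26),(338.5,155.7),111),
 pumpnut=((165,252.5),(341.7,210),116),pumpend=((141.5,157),(328.7,184.5),111),
 jarcap=((201.5,139.5),(342.3,192),67),flange=((152,149),(315,209.5),34))
P={}
for k,(a,b,z) in pts.items():
    P[k]=plane(w,a,z); print(k,"tri",*tri([ray(w,a),ray(s,b)]),"planeW",P[k],"planeS",plane(s,b,z))
print("silencer",plane(w,(30+375/2,50),57)); print("elbow",plane(w,(345,202),57), plane(w,(230,212),73))
for k in("vent","pump"):
    d=P[k+"end"]-P[k+"nut"];print(k,np.linalg.norm(d[:2]),np.arctan2(d[1],d[0]))
print(readout.state()["time_s"])
E
```

```text
ventnut tri [509.4 120.  110.7] [0.9, 0.9] planeW [512.8 119.6 116. ] planeS [508.8 112.1 116. ]
ventend tri [605.8 143.3 106.9] [1.7, 1.7] planeW [606.1 143.4 111. ] planeS [605.4 136.1 111. ]
pumpnut tri [565.1 -63.5 112. ] [0.9, 0.9] planeW [566.7 -61.  116. ] planeS [564.7 -68.  116. ]
pumpend tri [556.3  34.7 106.4] [1.1, 1.1] planeW [558.1  35.9 111. ] planeS [555.8  28.4 111. ]
jarcap tri [596.2  47.6  62.5] [0.1, 0.1] planeW [598.1  47.9  67. ] planeS [594.8  42.8  67. ]
flange tri [521.6  32.8  29.2] [0.8, 0.8] planeW [523.6  33.8  34. ] planeS [521.3  27.3  34. ]
silencer [621.5 136.1  57. ]
elbow [755.2 -25.9  57. ] [622.9 -32.6  73. ]
vent 96.28130208070519 0.24934140068059715
pump 97.28531487938152 1.659656114737744
0.15
```

Run:
```python
from h import *
from rig import calibration,readout
np.set_printoptions(precision=1,suppress=True)
w=calibration("wrist")
a,b=plane(w,(30+487/2,0),12),plane(w,(30+598/2,545/2),12)
d=a-b;print("board edge",a,b,"yaw",np.arctan2(-d[0],d[1]))
a,b=plane(w,(30+0,30),111-12),plane(w,(30+205/2,560/2),99)
d=a-b;print("chamber face",a,b,np.arctan2(-d[0],d[1]))
```

```text
board edge [674.1 194.2  12. ] [ 739.1 -149.5   12. ] yaw 0.18672180606131114
chamber face [475.2 143.6  99. ] [ 513.9 -104.6   99. ] 0.15493414046397885
```

Call:
{"method": "jog_arm", "body": {"series": [[[0,0,0],[0,0,0],-1],[[0,0,0],[-0.6,0,-0.8],-1],[[0,0,0],[-1.25,0,-1.6],-1],[[0,0,0],[-1.9,0,-2.4],-1],[[0,0,0],[-2.5,0,-3.25],-1],[[0,0,0],[-2.5,0.8,-3.25],-1],[[0,0,0],[-2.5,0.8,-3.25],-1],[[0,0,0],[-2.5,0.8,-3.25],-1]], "grip_force": 20}}

```text
time_s: 0.82
ee_pos: [594.6, 99.8, 215.8]
tool_rot: [0.501, -0.5, 0.5, -0.499]
wrist_force: [-0.2, -0.4, 0.8]
finger_gap: 0.1
```

Run:
```python
from rig import *
import cv2
for n in("wrist","side"):
    print(calibration(n)["origin"]) if n=="wrist" else 0
    cv2.imwrite(f"pics/{n}1.png",get_image(n)[:,:,::-1])
print(readout.state()["ee_pos"])
```

```text
[593.88461379 175.43041513 339.87380464]
[596.31830821  99.05760715 217.05747892]
```

View pics/wrist1.png

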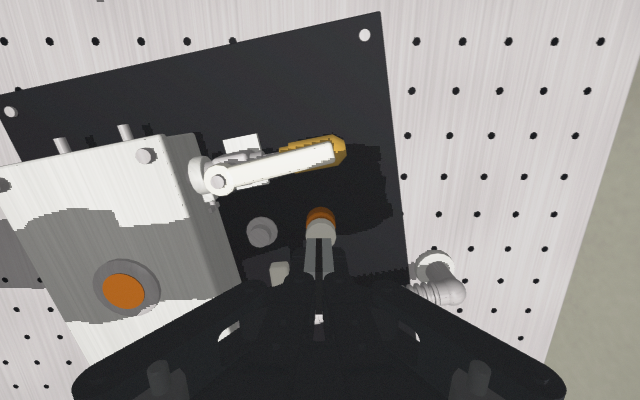

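View pics/side1.png

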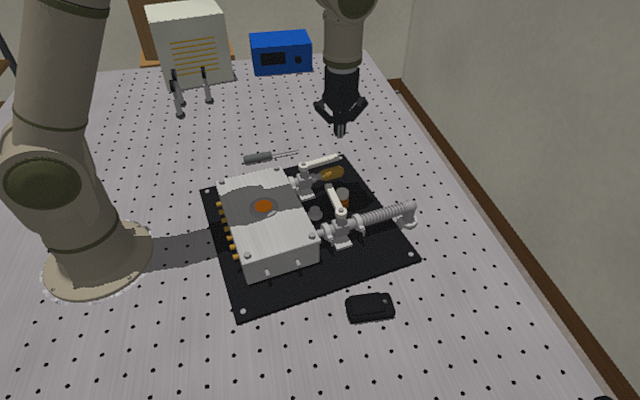

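The second wrist view shows the vent lever's nut at (217,181) and its end at (334,149). The shut fingertip is about 30 px wide near (319,240). I'll triangulate across the two wrist views.

Run:
```python
import numpy as np
from h import *
from rig import *
np.set_printoptions(precision=1,suppress=True)
w=calibration("wrist")
w0=dict(w,origin=np.array([723.867,75.55,371.6]),orientation=np.array([9.88556489e-01,-3.527e-4,-4.054e-4,1.5085e-1]))
for k,a,b,z in(("nut",(64,57),(217,181),116),("end",(175,26),(333,149.5),111)):
    print(k,*tri([ray(w0,a),ray(w,b)]),plane(w,b,z))
n,e=plane(w,(217,181),116),plane(w,(333,149.5),111);d=e-n;print(np.hypot(*d[:2]),np.arctan2(d[1],d[0]))
hub=np.array([512,118.])
# vent waypoints: finger half sizes 10(x),11(y)
def wp(hub,th,r,side,extra=0):
    u=np.array([np.cos(th),np.sin(th)]);n=np.array([-u[1],u[0]])
    h=10*abs(n[0])+11*abs(n[1]); return hub+r*u+side*(9+h+extra)*n
yaw=.187
for t in np.linspace(.05,1.571,9): print("vent",round(t,2),wp(hub,t+yaw,72,-1))
hub=np.array([566,-63.])
print("pre",wp(hub,1.48+yaw,72,1,15))
for t in np.linspace(1.48,0,9): print("pump",round(t,2),wp(hub,t+yaw,72,1))
```

```text
nut [510.7 120.  113.5] [0.0, 0.0] [511.5 120.6 116. ]
end [606.8 144.5 110.8] [1.4, 1.4] [607.6 145.6 111. ]
99.27912260886927 0.2547359680562392
vent 0.05 [587.2 113.5]
vent 0.24 [587.1 126.8]
vent 0.43 [584.5 140.3]
vent 0.62 [579.  153.5]
vent 0.81 [570.7 165.8]
vent 1.0 [559.7 176.4]
vent 1.19 [546.3 184.6]
vent 1.38 [531.2 189.9]
vent 1.57 [519.1 192.6]
pre [524.2   5.3]
pump 1.48 [539.2   6.7]
pump 1.3 [552.5  10.5]
pump 1.11 [564.7  12.2]
pump 0.92 [577.4  11.7]
pump 0.74 [590.3   8.8]
pump 0.55 [602.9   3.2]
pump 0.37 [614.6  -4.9]
pump 0.19 [624.8 -15.5]
pump 0.0 [632.7 -28.3]
```

Two views put the nut top at z 113.5 (116 expected) and the lever end's top at 110.8 (111), with a bar length of about 98 mm, so the measurements agree. Next I descend beside the vent lever.

Call:
{"method": "jog_arm", "body": {"series": [[[0,0,0],[0.05,0.5,-0.1],-1],[[0,0,0],[0.1,1.2,-0.1],-1],[[0,0,0],[0.1,1.9,-0.1],-1],[[0,0,0],[0.1,2.3,-0.1],-1],[[0,0,0],[0.1,2.5,-0.1],-1],[[0,0,0],[0.1,2.5,-0.1],-1],[[0,0,0],[0.1,2.5,-0.1],-1]]}}

```text
time_s: 1.5
ee_pos: [592.0, 95.5, 116.9]
tool_rot: [0.5, -0.5, 0.5, -0.5]
wrist_force: [0.9, -0.1, 0.3]
finger_gap: 0.2
```

Call:
{"method": "jog_arm", "body": {"series": [[[0,0,0],[-0.15,0.05,-0.05],-1],[[0,0,0],[-0.3,0.05,-0.1],-1],[[0,0,0],[-0.4,0.05,-0.1],-1],[[0,0,0],[-0.5,0.05,-0.1],-1],[[0,0,0],[-0.6,0.05,-0.1],-1],[[0,0,0],[-0.7,0.05,-0.1],-1],[[0,0,0],[-0.8,0.05,-0.1],-1]]}}

```text
time_s: 2.08
ee_pos: [586.8, 127.6, 114.4]
tool_rot: [0.5, -0.5, 0.5, -0.5]
wrist_force: [-0.6, -4.9, 0.8]
finger_gap: 0.3
```

Run:
```python
from rig import *
import cv2
cv2.imwrite(f"pics/wrist2.png",get_image("wrist")[:,:,::-1])
print(readout.state()["ee_pos"],readout.state()["wrist_force"])
```

```text
[586.78226701 128.75169524 114.30381284] [-0.209181   -2.38196032  1.53655353]
```

View pics/wrist2.png

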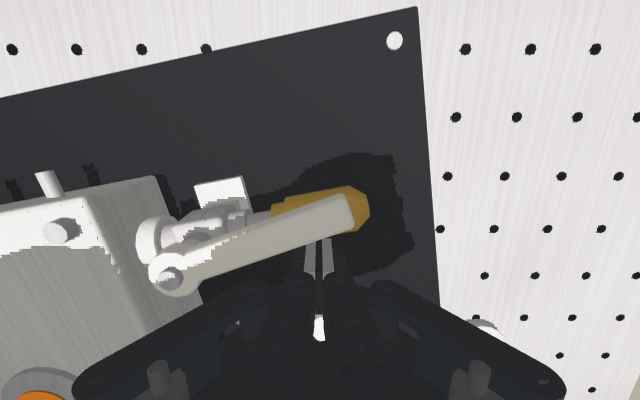

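The fingertip is in contact with the lever at about (315,240) and the force is only 3–5 N. I'll continue along the arc.

Call:
{"method": "jog_arm", "body": {"series": [[[0,0,0],[-0.12,0,-0.02],-1],[[0,0,0],[-0.24,0,-0.05],-1],[[0,0,0],[-0.36,0,-0.09],-1],[[0,0,0],[-0.48,0,-0.14],-1],[[0,0,0],[-0.6,0,-0.19],-1],[[0,0,0],[-0.7,0,-0.25],-1],[[0,0,0],[-0.8,0,-0.31],-1],[[0,0,0],[-0.9,0,-0.38],-1]]}}

```text
time_s: 2.8
ee_pos: [571.8, 164.5, 114.3]
tool_rot: [-0.5, 0.5, -0.5, 0.5]
wrist_force: [0.1, -3.3, 0.8]
finger_gap: -0.1
```

Call:
{"method": "jog_arm", "body": {"series": [[[0,0,0],[-0.1,0,-0.09],-1],[[0,0,0],[-0.19,0,-0.19],-1],[[0,0,0],[-0.27,0,-0.3],-1],[[0,0,0],[-0.34,0,-0.42],-1],[[0,0,0],[-0.4,0,-0.54],-1],[[0,0,0],[-0.46,0,-0.66],-1],[[0,0,0],[-0.5,0,-0.76],-1]]}}

```text
time_s: 3.38
ee_pos: [541.0, 184.5, 114.4]
tool_rot: [-0.5, 0.5, -0.5, 0.5]
wrist_force: [2.8, -2.9, 0.5]
finger_gap: -0.0
```

Run:
```python
from rig import *
import cv2
cv2.imwrite(f"pics/wrist3.png",get_image("wrist")[:,:,::-1])
print(readout.state()["ee_pos"],readout.state()["wrist_force"])
```

```text
[540.20997894 184.82123308 114.34281466] [ 0.60244432 -2.61197168  0.38192626]
```

View pics/wrist3.png

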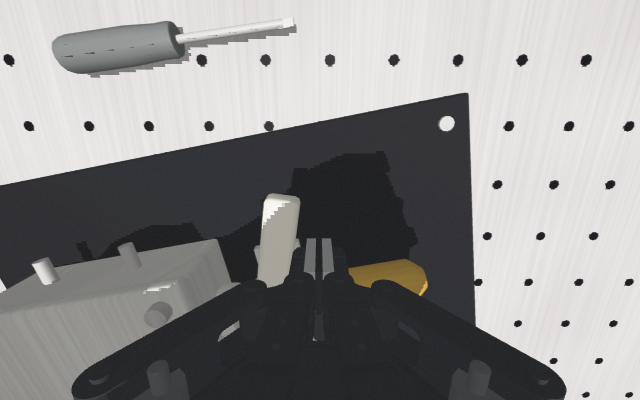

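Run:
```python
import numpy as np
from h import *
from rig import *
w=calibration("wrist")
e=plane(w,(282,202),111);d=e[:2]-[511,120];print(e,np.hypot(*d),np.arctan2(d[1],d[0])-.187)
```

```text
[521.81935593 219.30040052 111.        ] 99.88807740237738 1.2752686195575673
```

Call:
{"method": "jog_arm", "body": {"series": [[[0,0,0],[0,0,-0.1],-1],[[0,0,0],[0,0,-0.2],-1],[[0,0,0],[0,0,-0.3],-1],[[0,0,0],[0,0,-0.38],-1],[[0,0,0],[0,0,-0.46],-1],[[0,0,0],[0,0,-0.53],-1],[[0,0,0],[0,0,-0.53],-1]]}}

```text
time_s: 4.02
ee_pos: [520.0, 185.5, 114.5]
tool_rot: [-0.5, 0.5, -0.5, 0.501]
wrist_force: [2.4, 2.9, 0.1]
finger_gap: 0.1
```

Run:
```python
from rig import *
import cv2
cv2.imwrite(f"pics/wrist4.png",get_image("wrist")[:,:,::-1])
print(readout.state()["ee_pos"],readout.state()["wrist_force"])
```

```text
[520.16055396 185.17451146 114.4859205 ] [3.23357622 2.65051068 1.06428387]
```

View pics/wrist4.png

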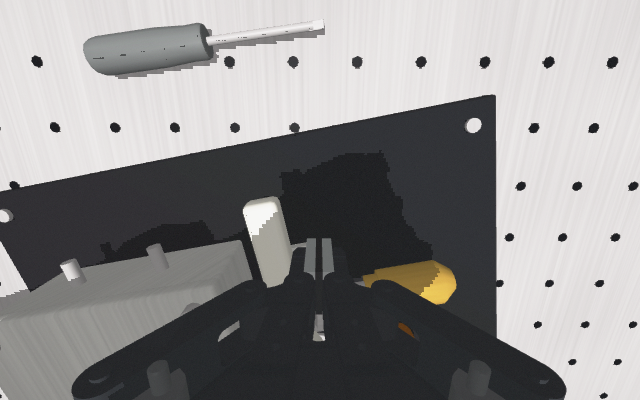

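Now back off and rise, then check the vent lever from a clear view.

Call:
{"method": "jog_arm", "body": {"series": [[[0,0,0],[0,0,0.2],-1],[[0,0,0],[0,0,0.5],-1],[[0,0,0],[0,-0.8,0.6],-1],[[0,0,0],[0.8,-1.7,0.6],-1],[[0,0,0],[1.7,-2.4,0.5],-1],[[0,0,0],[2.5,-2.5,0.4],-1],[[0,0,0],[2.5,-2.5,0.4],-1]]}}

```text
time_s: 4.65
ee_pos: [535.8, 75.1, 216.6]
tool_rot: [0.498, -0.501, 0.503, -0.497]
wrist_force: [0.4, -0.9, -1.4]
finger_gap: -0.1
```

Run:
```python
from rig import *
import cv2
cv2.imwrite(f"pics/wrist5.png",get_image("wrist")[:,:,::-1])
print(readout.state()["ee_pos"],readout.state()["wrist_force"])
```

```text
[535.84000402  78.67268392 215.54121214] [ 0.05735859  0.72468289 -0.58707876]
```

View pics/wrist5.png

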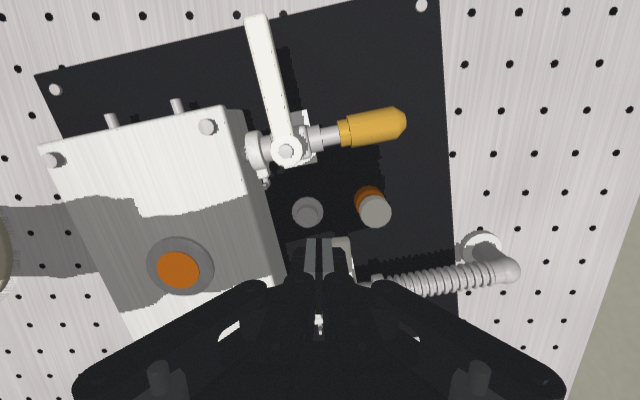

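Run:
```python
import numpy as np
from h import *
from rig import *
w=calibration("wrist")
n=plane(w,(286,151),116);e=plane(w,(257,18),111);s=plane(w,(404.5,122),57)
b1,b2=plane(w,(439,10),12),plane(w,(453,240),12)
a=lambda d:np.arctan2(d[1],d[0])
print(n,e,s,np.hypot(*(e-n)[:2]),a(e-n),a(s-n),a(b1-b2)-np.pi/2)
print("lever",a(e-n)-a(s-n),a(e-n)-.187)
```

```text
[509.57477018 124.95214021 116.        ] [492.37891965 218.73380365 111.        ] [619.7767728  144.35914132  57.        ] 95.34515022895403 1.7521423619379803 0.17431655117494277 0.18953818536661093
lever 1.5778258107630376 1.5651423619379803
```

The vent lever measures 1.57 rad by both references (pipe to silencer, and board yaw), so it is closed. Now the pump lever: move over its -x side and descend.

Call:
{"method": "jog_arm", "body": {"series": [[[0,0,0],[0.7,0,-0.1],-1],[[0,0,0],[1.4,0,-0.25],-1],[[0,0,0],[1.85,0,-0.3],-1],[[0,0,0],[1.85,0.1,-0.3],-1],[[0,0,0],[1.85,0.1,-0.3],-1]]}}

```text
time_s: 5.12
ee_pos: [523.5, 9.4, 209.3]
tool_rot: [-0.5, 0.501, -0.5, 0.499]
wrist_force: [-0.2, 0.4, -0.1]
finger_gap: -0.1
```

Run:
```python
from rig import *
import cv2
for n in("wrist","side"): cv2.imwrite(f"pics/{n}6.png",get_image(n)[:,:,::-1])
s=cv2.imread("pics/side6.png")
cv2.imwrite("pics/side6z.png",cv2.resize(s[60:265,250:430],(0,0),fx=2.8,fy=2.8))
print(readout.state()["ee_pos"],readout.state()["wrist_force"])
```

```text
[524.09256093  11.12143587 209.68246114] [-0.06264132  0.14113458  0.18666544]
```

View pics/wrist6.png

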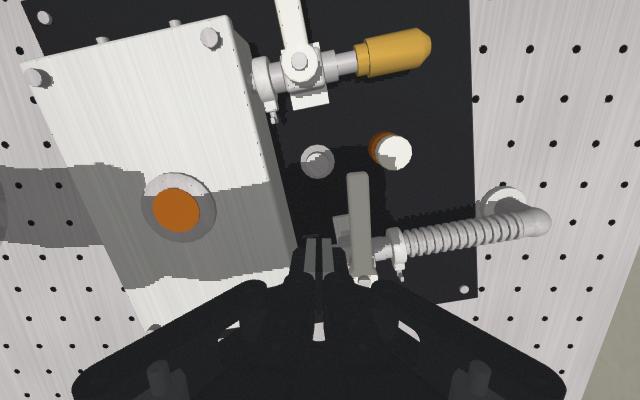

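View pics/side6z.png

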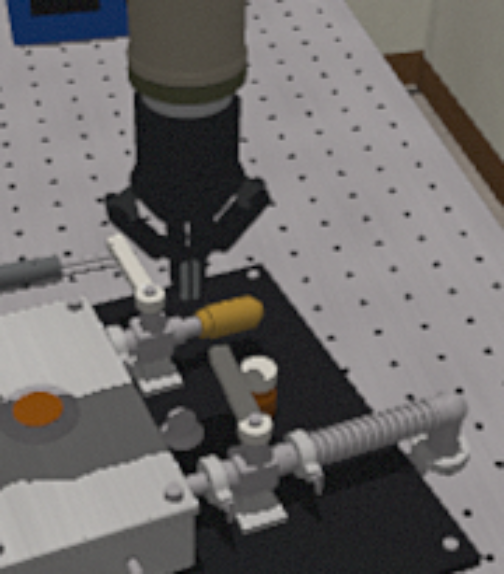

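Run:
```python
import numpy as np
from h import *
from rig import *
w=calibration("wrist")
n=plane(w,(366,281),116);e=plane(w,(358,174),111);d=e-n
print(n,e,np.hypot(*d[:2]),np.arctan2(d[1],d[0])-.187)
print("left edge",plane(w,(348,200),111),"chamber",plane(w,(265,160),99),plane(w,(297,255),99))
```

```text
[565.96694769 -58.19756213 116.        ] [555.30803152  38.91212242 111.        ] 97.69290315429586 1.4931203161166196
left edge [547.87032814  16.71621238 111.        ] chamber [477.88885222  48.36709456  99.        ] [502.91197973 -41.33868792  99.        ]
```

The pump lever measures 1.49 rad, with its side at x≈548. The chamber face is at x≈490 and the finger is at x 524, so there is clearance to descend.

Call:
{"method": "jog_arm", "body": {"series": [[[0,0,0],[0,0.6,0],-1],[[0,0,0],[0,1.3,0],-1],[[0,0,0],[0,1.9,0],-1],[[0,0,0],[0,2.3,0],-1],[[0,0,0],[0,2.3,0],-1],[[0,0,0],[0,2.3,0],-1]]}}

```text
time_s: 5.72
ee_pos: [523.9, 11.2, 117.6]
tool_rot: [0.501, -0.5, 0.499, -0.5]
wrist_force: [0.7, 0.6, 0.3]
finger_gap: -0.1
```

Call:
{"method": "jog_arm", "body": {"series": [[[0,0,0],[0,0,0.1],-1],[[0,0,0],[0,0,0.2],-1],[[0,0,0],[-0.02,0,0.3],-1],[[0,0,0],[-0.03,0,0.4],-1],[[0,0,0],[-0.04,0,0.5],-1],[[0,0,0],[-0.05,0,0.6],-1],[[0,0,0],[-0.06,0,0.7],-1]]}}

```text
time_s: 6.3
ee_pos: [552.4, 12.4, 118.6]
tool_rot: [-0.5, 0.5, -0.5, 0.5]
wrist_force: [-3.7, -0.7, 4.3]
finger_gap: -0.2
```

Run:
```python
from rig import *
import cv2
cv2.imwrite(f"pics/wrist7.png",get_image("wrist")[:,:,::-1])
print(readout.state()["ee_pos"],readout.state()["wrist_force"])
```

```text
[553.35844741  12.38879636 118.52621252] [-2.57873103 -0.27285122  3.29837866]
```

View pics/wrist7.png

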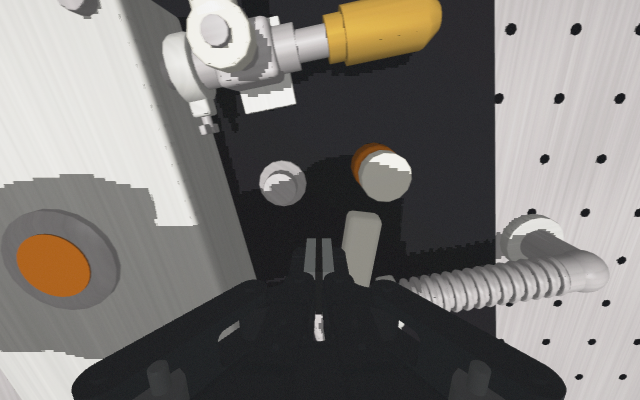

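The finger is on the lever's -x side and has started turning it. There is a small upward force, so I'll back off a little, lower 5 mm for fuller contact, then continue the arc.

Call:
{"method": "jog_arm", "body": {"series": [[[0,0,0],[0,0,-0.1],-1],[[0,0,0],[0,0.1,-0.1],-1],[[0,0,0],[0,0.13,0],-1],[[0,0,0],[-0.02,0.13,0.1],-1],[[0,0,0],[-0.04,0.13,0.22],-1],[[0,0,0],[-0.05,0.13,0.34],-1],[[0,0,0],[-0.05,0.13,0.46],-1],[[0,0,0],[-0.05,0.13,0.58],-1]]}}

```text
time_s: 7.02
ee_pos: [575.6, 14.4, 112.9]
tool_rot: [0.5, -0.5, 0.5, -0.5]
wrist_force: [-3.7, -1.2, -0.3]
finger_gap: 0.2
```

Call:
{"method": "jog_arm", "body": {"series": [[[0,0,0],[0.01,0,0.12],-1],[[0,0,0],[0.04,0,0.24],-1],[[0,0,0],[0.08,0,0.36],-1],[[0,0,0],[0.13,0,0.48],-1],[[0,0,0],[0.19,0,0.6],-1],[[0,0,0],[0.26,0,0.7],-1],[[0,0,0],[0.34,0,0.8],-1],[[0,0,0],[0.43,0,0.9],-1]]}}

```text
time_s: 7.68
ee_pos: [611.8, -3.0, 113.1]
tool_rot: [-0.5, 0.5, -0.5, 0.5]
wrist_force: [-3.8, 1.3, -0.2]
finger_gap: -0.2
```

Run:
```python
from rig import *
import cv2
cv2.imwrite(f"pics/wrist8.png",get_image("wrist")[:,:,::-1])
print(readout.state()["ee_pos"],readout.state()["wrist_force"])
```

```text
[612.71791203  -3.94026388 113.17923729] [-1.29704273  0.14137046 -1.50196896]
```

View pics/wrist8.png

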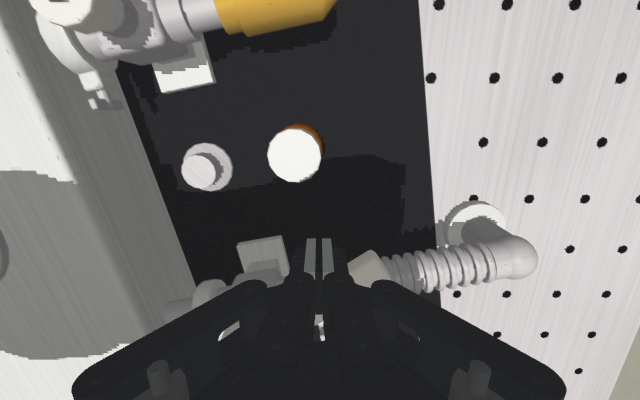

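Call:
{"method": "jog_arm", "body": {"series": [[[0,0,0],[0.1,0,0.1],-1],[[0,0,0],[0.2,0,0.2],-1],[[0,0,0],[0.3,0,0.29],-1],[[0,0,0],[0.4,0,0.37],-1],[[0,0,0],[0.48,0,0.43],-1],[[0,0,0],[0.55,0,0.48],-1],[[0,0,0],[0.55,0,0.48],-1]]}}

```text
time_s: 8.32
ee_pos: [631.3, -25.6, 113.1]
tool_rot: [0.5, -0.5, 0.501, -0.5]
wrist_force: [-1.4, 1.2, -0.3]
finger_gap: 0.2
```

Run:
```python
from rig import *
import cv2
for n in("wrist","scene","side"): cv2.imwrite(f"pics/{n}9.png",get_image(n)[:,:,::-1])
s=cv2.imread("pics/side9.png")
cv2.imwrite("pics/side9z.png",cv2.resize(s[130:255,280:440],(0,0),fx=4,fy=4,interpolation=cv2.INTER_CUBIC))
print(readout.state()["ee_pos"],readout.state()["wrist_force"])
```

```text
[631.50638529 -25.18104053 113.39960477] [-0.07183295  0.44018233 -0.19006695]
```

View pics/side9z.png

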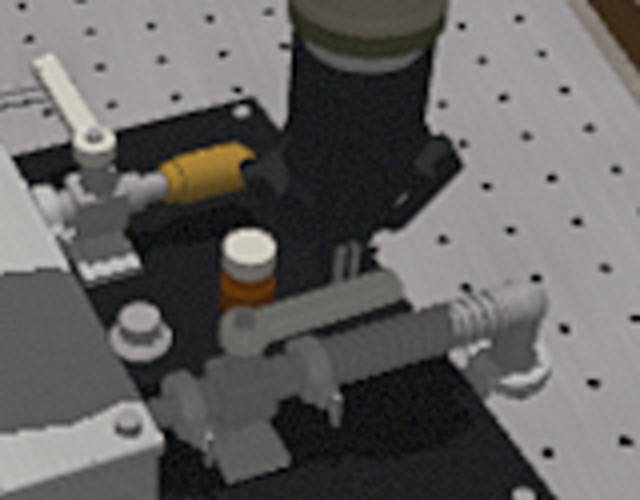

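View pics/wrist9.png

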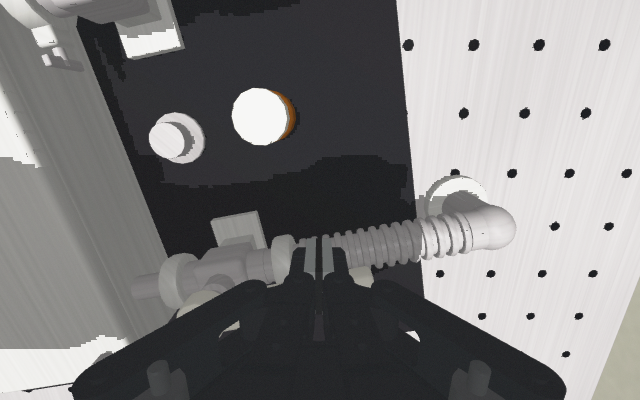

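Run:
```python
import numpy as np
from h import *
from rig import *
s=calibration("side")
f=lambda x,y,z:plane(s,(280+x/4,130+y/4),z)
n=f(243,320,116);e=f(391,283,111);d=e-n
print(n,e,np.hypot(*d[:2]),np.arctan2(d[1],d[0])-.187)
n=f(93,135,116);e=f(44,62,111);d=e-n
print("vent",n,e,np.hypot(*d[:2]),np.arctan2(d[1],d[0])-.187)
```

```text
[562.63532136 -67.59564607 116.        ] [654.82184385 -49.77595566 111.        ] 93.89300450336862 0.0039454025815155724
vent [508.01985457 114.18337569 116.        ] [489.57753761 206.16835258 111.        ] 93.81553723720708 1.5816655977688325
```

The side view gives the pump lever at 0.00 rad and the vent lever at 1.58 rad. I'll back off to +y, rise and verify from above.

Call:
{"method": "jog_arm", "body": {"series": [[[0,0,0],[-0.15,0,0],-1],[[0,0,0],[-0.4,0,0],-1],[[0,0,0],[-0.4,-0.8,0],-1],[[0,0,0],[-0.2,-1.6,0.2],-1],[[0,0,0],[0.4,-2.5,0.5],-1],[[0,0,0],[1,-3.3,1],-1],[[0,0,0],[1,-3.3,1],-1],[[0,0,0],[1,-3.3,1],-1]]}}

```text
time_s: 9.13
ee_pos: [672.8, -66.0, 247.8]
tool_rot: [0.498, -0.499, 0.502, -0.501]
wrist_force: [-1.2, 0.8, -0.4]
finger_gap: -0.1
```

Run:
```python
from rig import *
import cv2
cv2.imwrite(f"pics/wrist10.png",get_image("wrist")[:,:,::-1])
print(readout.state()["ee_pos"],readout.state()["wrist_force"])
```

```text
[671.08040665 -64.29012026 245.69498473] [-0.01412612  0.42951693 -1.28797463]
```

View pics/wrist10.png

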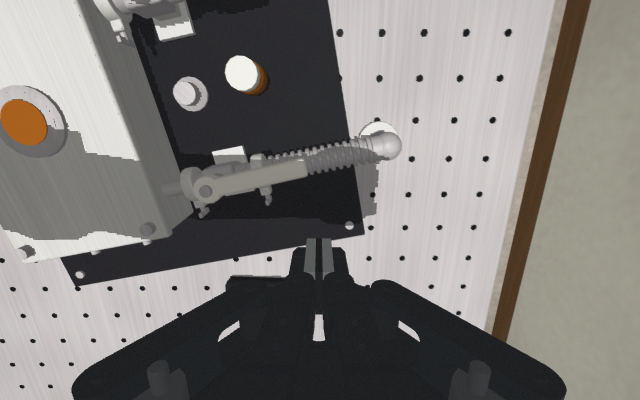

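Run:
```python
import numpy as np
from h import *
from rig import *
import cv2
w=calibration("wrist")
n=plane(w,(205,192),116);e=plane(w,(305,168.5),111);d=e-n;k=plane(w,(388,146),70)-n
a=lambda d:np.arctan2(d[1],d[0])
print(n,e,np.hypot(*d[:2]),a(d)-.187,"pipe",a(k),np.hypot(*k[:2]))
print("jar",plane(w,(242,74),67),"flange",plane(w,(184,92),34))
cv2.imwrite("pics/s11.png",get_image("scene")[100:300,200:460,::-1].repeat(2,0).repeat(2,1))
```

```text
[563.24637523 -60.32645171 116.        ] [657.88628817 -38.97473639 111.        ] 97.0186006256958 0.03489501908046658 pipe 0.20373482073290122 185.26028346609152
jar [594.49449085  48.0391784   67.        ] flange [519.48631747  33.507458    34.        ]
```

View pics/s11.png

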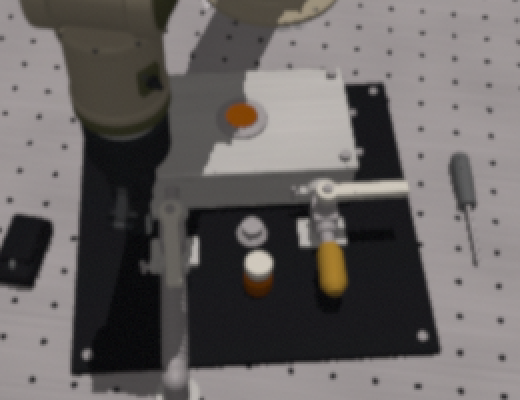

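```bash
python3 -c "
from rig import *
print(readout.state()['qvel'].round(3),readout.state()['time_s']); ticket.job_done()"
```

```text
[-0.008  0.014 -0.011  0.025 -0.002  0.002  0.003] 9.2333
the job is handed in; nothing more can be done
```

I pushed the vent lever across its pipe with the shut fingertip, then pushed the pump lever in line with its pipe. I backed the arm off both levers and handed the job in at 9.2 s. No verdict is reported on hand-in.

- **Vent lever:** it measured 1.57–1.58 rad in the wrist and side views; it needs to be above 1.43.
- **Pump lever:** it measured 0.00 rad in the side view and 0.02–0.035 rad in the wrist view; it needs to be below 0.14.
- **Forces:** every wrist force I read while pushing was about 6 N or less, against the 35 N limit. One pump push also lifted the finger slightly (4 N upwards), so I backed off and lowered the finger 5 mm before continuing.
- **Loose items:** the jar and flange positions repeated to about 4 mm, which is roughly my measuring error. I checked the screwdriver and mouse only by eye in the last picture, and they look untouched.
- **Disagreement:** heights found from the side and wrist views together came out about 4–5 mm low. Two wrist views of the vent lever agreed with the stated heights to within about 3 mm.

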